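# Zero, load and print the test of the bench scale

## Task

Test the bench scale. Flip its transport lock lever all the way over to the platform side, press the zero key while the platform is still empty, then load the scale: slide the top plate of the stack off sideways, without lifting it or shifting the plates under it, until it lies wholly on the platform lengthwise in the clear strip in front of the posts, and slide every ring weight there is down a post of its own, past the sprung balls until it clicks fully home on the platform. When all is loaded press the print key; leave the other things on the bench alone.

Things in the scene. Friction and masses are not known exactly. Their poses are not given: they have to be found in the camera images.
- scale: bench scale, fixed; origin on the bench under the platform's centre, x away from the robot, y to its left (turned up to 0.1 rad). White platform 220 (x) by 280 (y) mm, top 75 mm above the bench; three steel posts on it at x = +50, y = -90, 0, +90 mm. A blue control strip, 75 mm deep and 35 mm high, runs along its front, centred at x = -150: lever at y = -95, zero key at +35, print key at +105 mm
- lane (a point): point on the platform's top surface at the middle of the clear strip (scale x = -55, y = 0 mm); axes as the scale's. The strip is 85 mm wide (x) between the platform's front edge and where the rings stand, and 280 mm long (y)
- post0_foot (a point): foot of the right-hand (scale y = -90 mm) post, on the platform; post 21 mm thick, 54 mm high, its top 10 mm tapered to 12 mm. Three sprung balls round it (14 mm, centres 36 mm above the foot) stick out 3.5 mm each: a ring set on them stays up until pushed down, square to the post, with 5 to 10 N beyond its weight, and clicks past to sit below them
- post1_foot (a point): foot of the middle post, on the platform; post 21 mm thick, 54 mm high, its top 10 mm tapered to 12 mm. Three sprung balls round it (14 mm, centres 36 mm above the foot) stick out 3.5 mm each: a ring set on them stays up until pushed down, square to the post, with 5 to 10 N beyond its weight, and clicks past to sit below them
- post2_foot (a point): foot of the left-hand (scale y = +90 mm) post, on the platform; post 21 mm thick, 54 mm high, its top 10 mm tapered to 12 mm. Three sprung balls round it (14 mm, centres 36 mm above the foot) stick out 3.5 mm each: a ring set on them stays up until pushed down, square to the post, with 5 to 10 N beyond its weight, and clicks past to sit below them
- lock (a joint): transport lock lever: 0 = leaning to the robot (locked), 1.0 rad = leaning to the platform (released); it turns about the scale's y axis and stays where it is left
- lock_tip (a point): centre of the lever's 26 mm black ball, 60 mm from the pivot; the pivot is 57 mm above the bench at scale x = -150, y = -95 mm. The ball stands about 110 mm above the bench at both ends of its swing and is about 29 mm before or beyond the pivot
- zero_key (a joint): zero key, travel 0 to 6 mm down, fully down at about 5 N, springs back
- zero_key_top (a point): top centre of the zero key (28 mm round, grey), about 57 mm above the bench
- print_key (a joint): print key, travel 0 to 6 mm down, fully down at about 5 N, springs back
- print_key_top (a point): top centre of the print key (28 mm round, grey), to the left of the zero key, about 57 mm above the bench
- plate0: lowest plate of the stack, which lies on a fixed stand (72 by 130 mm, 54 mm high) to the left of the platform: brass, 60 (x) by 120 (y) by 12 mm thick, 0.7 kg; origin at the centre of its underside. Must stay
- plate1: middle plate of the stack, the same. Must stay
- plate2: top plate of the stack, the same: the one to slide over. Its underside starts 78 mm above the bench, 3 mm above the platform; its 60 mm width can be gripped from above; the gap between stand and platform is 12 to 30 mm
- ring_a: ring weight (may be absent): brass ring 56 mm outside, 24 mm bore, 30 mm high, about 0.47 kg, lying flat on the bench; origin at the centre of its underside
- ring_b: ring weight (may be absent): brass ring 56 mm outside, 24 mm bore, 30 mm high, about 0.47 kg, lying flat on the bench; origin at the centre of its underside
- ring_c: ring weight (may be absent): brass ring 56 mm outside, 24 mm bore, 30 mm high, about 0.47 kg, lying flat on the bench; origin at the centre of its underside
- scoop: white plastic scoop 250 mm long, leave alone
- scanner: black hand scanner, leave alone
- label_roll: roll of white labels 90 mm across, 50 mm high, leave alone
- tin: round steel tin 104 mm across, 46 mm high, leave alone
- sanitiser: clear bottle 54 mm across, 110 mm high, leave alone
- spatula: spatula 280 mm long, leave alone
- carton: cardboard carton 80 by 110 by 50 mm, leave alone
Things that resemble listed ones, but are neither listed nor needed, are in the scene too. What is shaped like the ring_b but orange is not meant. Leave any green look-alike of the plate2 alone.

How it is judged:
On the way, in this order (a step that is already met when the one before it is completed fails the run):
1. the transport lock lever is flipped over (beyond 0.85 rad) (value of joint lock above 0.85 rad), for 0.2 s.
2. the zero key is pressed down 4 mm or more with the platform still empty and the lock released (value of joint zero_key above 0.004 m and value of joint lock above 0.85 rad and y of plate2 in the frame of lane above 0.15 m and height (world z) of each of ring_a, ring_b, ring_c below 0.06 m), for 0.05 s.
3. the top plate lies in the strip on the platform and every ring weight is home on a post, released (x of plate2 in the frame of lane between -0.025 and 0.025 m and y of plate2 in the frame of lane between -0.082 and 0.082 m and z of plate2 in the frame of lane below 0.0025 m and angle between the y axis of plate2 and the y axis of scale, either way round below 0.25 rad and ((distance between ring_a and post0_foot below 0.007 m and angle between the z axis of ring_a and the z axis of scale, either way round below 0.06 rad) or (distance between ring_a and post1_foot below 0.007 m and angle between the z axis of ring_a and the z axis of scale, either way round below 0.06 rad) or (distance between ring_a and post2_foot below 0.007 m and angle between the z axis of ring_a and the z axis of scale, either way round below 0.06 rad)) and ((distance between ring_b and post0_foot below 0.007 m and angle between the z axis of ring_b and the z axis of scale, either way round below 0.06 rad) or (distance between ring_b and post1_foot below 0.007 m and angle between the z axis of ring_b and the z axis of scale, either way round below 0.06 rad) or (distance between ring_b and post2_foot below 0.007 m and angle between the z axis of ring_b and the z axis of scale, either way round below 0.06 rad)) and ((distance between ring_c and post0_foot below 0.007 m and angle between the z axis of ring_c and the z axis of scale, either way round below 0.06 rad) or (distance between ring_c and post1_foot below 0.007 m and angle between the z axis of ring_c and the z axis of scale, either way round below 0.06 rad) or (distance between ring_c and post2_foot below 0.007 m and angle between the z axis of ring_c and the z axis of scale, either way round below 0.06 rad)) and linear speed of each of ring_a, ring_b, ring_c, plate2 below 0.02 m/s and contact force between the fingers and ring_a below 0.1 N and contact force between the fingers and ring_b below 0.1 N and contact force between the fingers and ring_c below 0.1 N and contact force between the fingers and plate2 below 0.1 N), for 0.2 s.
4. the print key is pressed down 4 mm or more with everything loaded (x of plate2 in the frame of lane between -0.025 and 0.025 m and y of plate2 in the frame of lane between -0.082 and 0.082 m and z of plate2 in the frame of lane below 0.0025 m and angle between the y axis of plate2 and the y axis of scale, either way round below 0.25 rad and ((distance between ring_a and post0_foot below 0.007 m and angle between the z axis of ring_a and the z axis of scale, either way round below 0.06 rad) or (distance between ring_a and post1_foot below 0.007 m and angle between the z axis of ring_a and the z axis of scale, either way round below 0.06 rad) or (distance between ring_a and post2_foot below 0.007 m and angle between the z axis of ring_a and the z axis of scale, either way round below 0.06 rad)) and ((distance between ring_b and post0_foot below 0.007 m and angle between the z axis of ring_b and the z axis of scale, either way round below 0.06 rad) or (distance between ring_b and post1_foot below 0.007 m and angle between the z axis of ring_b and the z axis of scale, either way round below 0.06 rad) or (distance between ring_b and post2_foot below 0.007 m and angle between the z axis of ring_b and the z axis of scale, either way round below 0.06 rad)) and ((distance between ring_c and post0_foot below 0.007 m and angle between the z axis of ring_c and the z axis of scale, either way round below 0.06 rad) or (distance between ring_c and post1_foot below 0.007 m and angle between the z axis of ring_c and the z axis of scale, either way round below 0.06 rad) or (distance between ring_c and post2_foot below 0.007 m and angle between the z axis of ring_c and the z axis of scale, either way round below 0.06 rad)) and value of joint print_key above 0.004 m), for 0.05 s.
At the end, for the whole second after the job is handed in: lever beyond 0.85 rad; top plate flat on the platform, centre within 25 mm (across) and 82 mm (along) of the strip's middle, within 0.25 rad of its direction; every ring weight present upright below the balls of a post, origin within 7 mm of its foot; all at rest (x of plate2 in the frame of lane between -0.025 and 0.025 m and y of plate2 in the frame of lane between -0.082 and 0.082 m and z of plate2 in the frame of lane below 0.0025 m and angle between the y axis of plate2 and the y axis of scale, either way round below 0.25 rad and ((distance between ring_a and post0_foot below 0.007 m and angle between the z axis of ring_a and the z axis of scale, either way round below 0.06 rad) or (distance between ring_a and post1_foot below 0.007 m and angle between the z axis of ring_a and the z axis of scale, either way round below 0.06 rad) or (distance between ring_a and post2_foot below 0.007 m and angle between the z axis of ring_a and the z axis of scale, either way round below 0.06 rad)) and ((distance between ring_b and post0_foot below 0.007 m and angle between the z axis of ring_b and the z axis of scale, either way round below 0.06 rad) or (distance between ring_b and post1_foot below 0.007 m and angle between the z axis of ring_b and the z axis of scale, either way round below 0.06 rad) or (distance between ring_b and post2_foot below 0.007 m and angle between the z axis of ring_b and the z axis of scale, either way round below 0.06 rad)) and ((distance between ring_c and post0_foot below 0.007 m and angle between the z axis of ring_c and the z axis of scale, either way round below 0.06 rad) or (distance between ring_c and post1_foot below 0.007 m and angle between the z axis of ring_c and the z axis of scale, either way round below 0.06 rad) or (distance between ring_c and post2_foot below 0.007 m and angle between the z axis of ring_c and the z axis of scale, either way round below 0.06 rad)) and linear speed of each of ring_a, ring_b, ring_c, plate2 below 0.02 m/s and value of joint lock above 0.85 rad); the robot touches nothing.
It fails at once if a plate under the top one is shifted by more than 12 mm (distance of any of plate0, plate1 from where it was at the start of the episode above 0.012 m).
It fails at once if the top plate is lifted more than 25 mm off the stack's height or tipped off onto the bench (height (world z) of plate2 above 0.103 m or height (world z) of plate2 below 0.05 m).
It fails at once if another thing on the bench is moved by more than 40 mm (distance of any of scoop, scanner, label_roll, tin, sanitiser, spatula, carton from where it was at the start of the episode above 0.04 m).
Of ring_a, ring_b, ring_c only 2 to 3 are there at a start; the rules pass over those that are not, and their reading is None.
At some moment in a run one of ring_a, ring_b, ring_c may be knocked a few centimetres aside while the robot is not near it.
It also fails if it takes over 210 s, if anything falls off the work surface, if the arm or the gripper's body presses on something with over 40 N, if the wrist force passes 120 N, or if a joint passes its speed limit or range.

## Robot

A 7-joint arm with a two-finger parallel gripper is mounted at the origin on the work surface. World frame = base frame: x ahead of the robot, y to its left, z up, the work surface at z = 0. Lengths are in m, angles in rad, forces in N, time in s.
With the tool pointing down it reaches from about 0.4 to 0.85 m from the base axis. Payload 10.4 kg.
Tool frame: the origin (TCP) lies on the mounting face of the last link; the fingertips stand 173 mm ahead of it and the grasp point (between the pads) lies 155 mm ahead of it (manip.tip_extent is the distance from the TCP to the fingertips, in m); z points along the fingers, y is the line along which they close (so a half turn about z gives the same grasp; the last joint's range is limited). The gripper opens to 85 mm and grips with 20 to 120 N. Pads are 22 mm wide; open, the fingers measure 114 mm over their backs; the gripper's body (76 mm by 85 mm) begins 54 mm behind the grasp point. The pads swing forward as they close: fully open they stand 13 mm farther back than shut.
Start: joints at [1.304, 0.332, -0.065, 1.46, 0.022, 1.35, -0.088], TCP at [0.151, -0.607, 0.405] pointing down, gripper open.
Joint ranges: [-2.6, 2.6], [-0.5, 2.12], [-1.47, 1.34], [0.16, 2.42], [-1.27, 4.41], [0.06, 2.06], [-2.6, 2.6]. Speed limits (rad/s): [2.22, 2.22, 2.79, 2.79, 3.14, 3.14, 3.14].

## Interface

Orientations are given as a unit quaternion [x, y, z, w].
In Python, from workcell import manip gives the robot as it stands.
- The arm moves only by the tool move_arm, never from a script. Its argument "plan" is one flat list of numbers, 7 for each row, row after row: the turn, a rotation vector about the tool's x, y, z in rad, then the shift along the tool's x, y, z in m, then the finger opening in m, from 0 to 0.0854. In form: [ax, ay, az, dx, dy, dz, gripper, ax, ay, az, dx, dy, dz, gripper, ...]. A call has 1 to 12 rows; each row is the pose to reach, as a shift and turn from the pose commanded when the call began, along the tool's axes at that moment; what a row does not reach only later rows make up. A row lasts 1/8 s, in which the tool goes at most 62.5 mm and 10.7 degrees, less where a joint would pass 70% of its speed; a pose out of reach is approached as far as the arm can. A call with a gripper value outside its range is refused whole. The fingers move at their own pace and stop on an object; "squeeze" is the grip in N (left out, the last holds). Time passes only in rows, so rows that repeat a pose let the fingers close. It gives the time, the measured TCP pose, the force, the opening and the grip force at its end, in the units of the state.
- manip.get_obs(): the state, without advancing time (a new reading comes with each control period).
- manip.camera(name): name is "scene" or "side" or "wrist"; returns a dict with "color" (480x640x3 uint8, red, green, blue), "fx", "fy", "cx", "cy" (pixels), "dist" ([k1, k2, p1, p2, k3] as OpenCV has them; the pictures are not rectified), "cam_to_world" (4x4, takes a point from camera to world coordinates); the wrist camera has in their place "mount" (4x4, takes a point from camera to tool coordinates, whose origin is the TCP and whose axes are the flange's). Camera axes: x right, y down, z forward; pixel columns grow to the right and rows downward; lengths in m; the calibration is good to about 2 mm. A picture is of the moment at which its call begins: read the wrist's pose just before it. There is no depth.
- manip.hand_in(): hands the job in; it is judged then, once.
Trained networks look in a picture, given as the dict that the camera call returned (one of the last four; its "shot" number tells which), for a name from the list of things; names that differ only in an ending like _2 or _b are one class to them, and where a whole thing is asked for, a point or a joint stands for the part that bears it (a point fixed in the world has none). Each returns a list of dicts, best first, with "conf" (0 to 1); they miss things now and then, are a little off and sometimes report something else, mostly with a low value. They report only what shows in the picture. A call takes as long as a camera call. They do not tell look-alikes from the thing itself.
- manip.look_for(picture, label): "position" ([x, y, z] in m, in the coordinates of the camera as it stood for that picture, good to about 4 mm: the middle of the surface that is visible of it).
- manip.silhouettes(picture, label): "pixels" (480x640 bool, what is visible of it).
- manip.tip_of(picture, label): "position" ([x, y, z] in m, in the coordinates of the camera as it stood for that picture, good to about 4 mm: a listed point, or the origin of a listed thing).
The state is a dict: "clock": time; "joint_pos": joint angles; "joint_velocities": joint speeds; "tau": joint torques, N m; "position": TCP position; "ee_rot": TCP orientation; "ft_force": force on the tool from outside, world axes, zero at the start; "torque": the same for the moment, N m; "grip_width": opening from 0.0 (shut) to 1.0 (fully open); "grasp_force": force on a finger pad.
Only numpy, scipy, OpenCV 4.12 (cv2) and the standard library are available. Lean on these libraries where they do the work, as an engineer would, in place of code of your own. Each camera call takes 0.05 s, during which the arm holds its last target. There are 200 camera calls.

## Working session

There is one attempt and no reset: what is moved stays moved. The work goes in short steps, Python scripts to look and compute and a tool call to move; the robot and the scene stay as the last step left them, time stands still between calls to the robot, and variables do not carry over. Pictures are saved under pics/ and viewed, at most 14 in all, crops included, and the job is handed in when it is done.

Besides the shell and the picture viewer there is one more tool, called after "Call:" as a command line: name --argument value ..., lists and objects as JSON in quotes. move_arm: Moves the arm, as the interface text tells. Its arguments: {"type":"object","properties":{"plan":{"type":"array","items":{"type":"number"}},"squeeze":{"type":"number"}},"required":["plan"]}

```bash
mkdir -p pics; ls; cat > h.py <<'E'
import numpy as np, cv2
from scipy.spatial.transform import Rotation as R
from workcell import manip
def T(o=None):
    o=o or manip.get_obs(); M=np.eye(4); M[:3,:3]=R.from_quat(o["ee_rot"]).as_matrix(); M[:3,3]=o["position"]; return M
def shot(n,save=None):
    t=T(); p=manip.camera(n)
    p["c2w"]=t@np.array(p["mount"]) if n=="wrist" else np.array(p["cam_to_world"])
    if save: cv2.imwrite(f"pics/{save}.png",p["color"][:,:,::-1])
    return p
def w(p,x): return (p["c2w"]@np.r_[np.array(x),1])[:3]
def px(p,X):
    c=np.linalg.inv(p["c2w"])@np.r_[X,1]
    K=np.array([[p["fx"],0,p["cx"]],[0,p["fy"],p["cy"]],[0,0,1.]])
    return cv2.projectPoints(c[None,:3],np.zeros(3),np.zeros(3),K,np.array(p["dist"]))[0].ravel()
def ray(p,u,v,z):
    K=np.array([[p["fx"],0,p["cx"]],[0,p["fy"],p["cy"]],[0,0,1.]])
    q=cv2.undistortPoints(np.array([[[u,v]]],float),K,np.array(p["dist"])).ravel()
    d=p["c2w"][:3,:3]@np.r_[q,1]; o=p["c2w"][:3,3]; return o+d*(z-o[2])/d[2]
E
python3 - <<'E'
from h import *
np.set_printoptions(precision=4,suppress=True)
o=manip.get_obs(); print(o["clock"],o["position"],o["ee_rot"],manip.tip_extent); print(T(o)[:3,:3])
for n in ("scene","side"):
    p=shot(n,n); print(n,p["c2w"][:3,3])
    for l in ["lock_tip","zero_key_top","print_key_top","lane","post0_foot","post1_foot","post2_foot","plate2","ring_a","scale"]:
        for d in manip.tip_of(p,l)[:6]:
            x=w(p,d["position"]); print(l,round(d["conf"],2),x,px(p,x).astype(int))
E
```

```text
pics
0.0 [ 0.1508 -0.6064  0.4039] [ 0.9926  0.1216 -0.0001 -0.0007] 0.1734
[[ 0.9704  0.2414 -0.0004]
 [ 0.2414 -0.9704  0.0013]
 [-0.0001 -0.0014 -1.    ]]
scene [ 1.6949 -0.7037  1.1073]
lock_tip 0.61 [ 0.4108 -0.1635  0.1105] [251 224]
zero_key_top 0.54 [ 0.4258 -0.0329  0.0583] [288 227]
print_key_top 0.38 [0.4241 0.0362 0.0534] [305 221]
lane 0.72 [ 0.4104 -0.1622  0.1131] [251 223]
lane 0.62 [ 0.5251 -0.0677  0.0772] [293 240]
post0_foot 0.68 [ 0.6375 -0.1453  0.0713] [290 269]
post1_foot 0.62 [ 0.6291 -0.051   0.0709] [314 257]
post2_foot 0.91 [0.6274 0.0359 0.0749] [337 247]
post2_foot 0.65 [0.5132 0.1659 0.063 ] [350 220]
plate2 0.83 [0.4521 0.3307 0.0015] [376 212]
plate2 0.69 [0.5174 0.1675 0.0771] [351 217]
plate2 0.59 [0.5135 0.1603 0.0521] [348 223]
plate2 0.4 [0.5141 0.1662 0.0638] [350 220]
ring_a 0.84 [ 0.6101 -0.3311  0.0024] [233 302]
ring_a 0.8 [ 0.4683 -0.2988  0.0015] [224 273]
ring_a 0.58 [ 0.3486 -0.2728  0.0043] [216 250]
scale 0.71 [ 0.578  -0.0602  0.0011] [304 266]
side [-0.3917  0.6578  0.9155]
lock_tip 0.45 [ 0.4112 -0.1564  0.1134] [399 253]
zero_key_t
[... 268 characters left out ...]
.144   0.0749] [345 229]
post1_foot 0.79 [ 0.6312 -0.0554  0.0756] [322 239]
post1_foot 0.41 [ 0.3725  0.5175 -0.0004] [175 404]
post1_foot 0.22 [0.5135 0.1638 0.0665] [279 288]
post2_foot 0.96 [0.625  0.0378 0.0724] [297 251]
post2_foot 0.65 [0.7648 0.1778 0.0004] [234 263]
post2_foot 0.46 [ 0.5827 -0.0608 -0.0019] [333 267]
plate2 0.95 [ 0.4516  0.3347 -0.0009] [234 348]
plate2 0.9 [0.5215 0.1695 0.0786] [276 284]
plate2 0.61 [0.5153 0.1629 0.0625] [279 289]
plate2 0.51 [0.5171 0.1623 0.0533] [279 291]
ring_a 0.85 [ 0.4642 -0.3018  0.    ] [419 259]
ring_a 0.61 [ 0.3497 -0.276   0.0027] [440 280]
ring_a 0.57 [ 0.6101 -0.3321 -0.004 ] [395 235]
scale 0.92 [ 0.5813 -0.0582 -0.0034] [332 268]
```

```bash
python3 - <<'E'
import cv2
for n in("scene","side"):
    a=cv2.imread(f"pics/{n}.png")[170:430,120:500] if n=="scene" else cv2.imread(f"pics/{n}.png")[170:450,120:500]
    cv2.imwrite(f"pics/{n}c.png",cv2.resize(a,None,fx=2.1,fy=2.1,interpolation=2))
E
```

```text
(no output)
```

View pics/scenec.png

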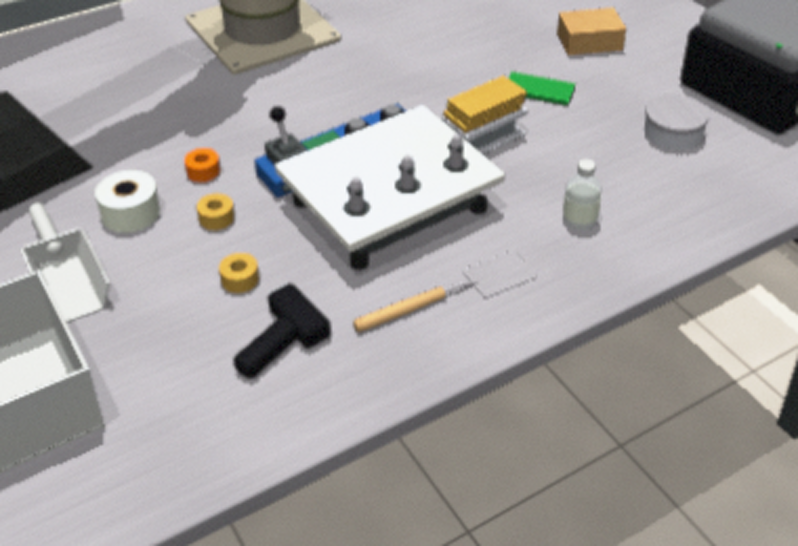

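View pics/sidec.png

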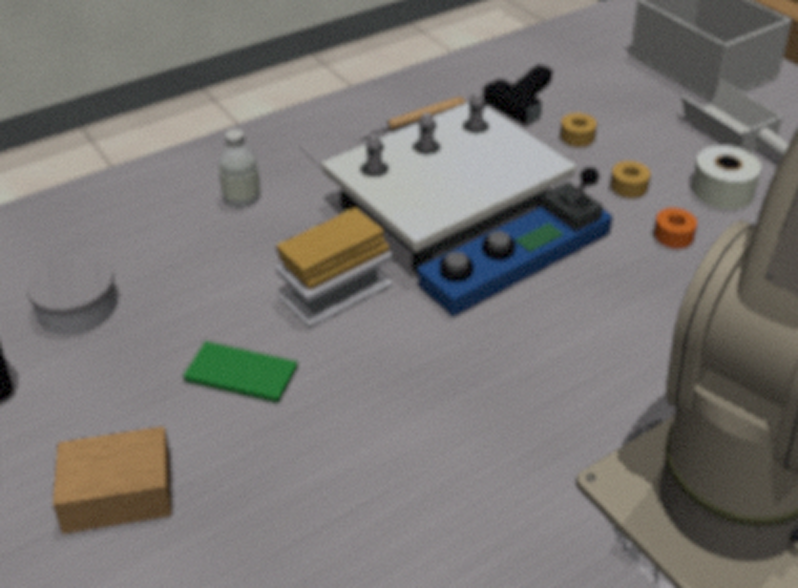

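The orange ring at (0.35, -0.27) and the green plate are decoys. The brass rings are at (0.467, -0.300) and (0.610, -0.331), and the lever leans toward the robot. I'll move over the control strip with the finger line along the scale's x axis and look from there.

Call:
move_arm --plan '[0,0,-1.385,0.384,-0.385,-0.02,0.05,0,0,-1.385,0.384,-0.385,-0.02,0.05,0,0,-1.385,0.384,-0.385,-0.02,0.05,0,0,-1.385,0.384,-0.385,-0.02,0.05,0,0,-1.385,0.384,-0.385,-0.02,0.05,0,0,-1.385,0.384,-0.385,-0.02,0.05,0,0,-1.385,0.384,-0.385,-0.02,0.05,0,0,-1.385,0.384,-0.385,-0.02,0.05,0,0,-1.385,0.384,-0.385,-0.02,0.05,0,0,-1.385,0.384,-0.385,-0.02,0.05,0,0,-1.385,0.384,-0.385,-0.02,0.05,0,0,-1.385,0.384,-0.385,-0.02,0.05]'

```text
clock: 2.6
position: [0.4301, -0.1414, 0.4246]
ee_rot: [0.687, 0.727, -0.0, -0.0]
ft_force: [-0.9, -0.3, -0.5]
grip_width: 0.585
grasp_force: 0.0
```

```bash
cat >> h.py <<'E'
np.set_printoptions(precision=4,suppress=True)
LOC={"lock_tip":(-.179,-.095),"zero_key_top":(-.15,.035),"print_key_top":(-.15,.105),"lane":(-.055,0),"post0_foot":(.05,-.09),"post1_foot":(.05,0),"post2_foot":(.05,.09),"scale":(0,0)}
def to(x,y,z,ang):
    "numbers of a move to TCP x,y,z, tool x at world angle ang, pointing down"
    t=T(); c,s=np.cos(ang),np.sin(ang)
    M=np.array([[c,s,0],[s,-c,0],[0,0,-1.]])
    r=R.from_matrix(t[:3,:3].T@M).as_rotvec(); d=t[:3,:3].T@(np.array([x,y,z])-t[:3,3])
    print("row",np.round(r,3),np.round(d,4))
E
python3 - <<'E'
from h import *
o=manip.get_obs(); print(o["clock"],o["position"],o["ee_rot"],o["joint_pos"],o["grip_width"])
A=[];B=[]
p=shot("wrist","w1")
for l in list(LOC)+["plate2","ring_a"]:
    for d in manip.tip_of(p,l)[:3]:
        x=w(p,d["position"]); print(l,round(d["conf"],2),x,px(p,x).astype(int))
E
```

```text
2.6 [ 0.4301 -0.1414  0.4246] [ 0.6871  0.7266 -0.0002 -0.    ] [ 0.854  -0.0352 -0.6139  1.8317 -0.0206  1.339   0.301 ] 0.5851536132373469
lock_tip 0.84 [ 0.4092 -0.1601  0.1078] [289 241]
zero_key_top 0.8 [ 0.4303 -0.0268  0.0601] [323  78]
zero_key_top 0.61 [ 0.6369 -0.1413  0.0748] [536 224]
lane 0.61 [ 0.5273 -0.0577  0.0756] [435 122]
post0_foot 0.88 [ 0.6379 -0.1387  0.0799] [541 223]
post1_foot 0.94 [ 0.6291 -0.0503  0.0759] [551 123]
post1_foot 0.26 [ 0.7936 -0.0987  0.0017] [635 179]
post2_foot 0.97 [0.6267 0.0381 0.0778] [570  11]
post2_foot 0.47 [ 0.3862 -0.4087  0.0014] [271 395]
post2_foot 0.45 [ 0.4681 -0.3024 -0.0023] [339 326]
ring_a 0.93 [ 0.608  -0.3274 -0.0025] [446 348]
ring_a 0.8 [ 0.3489 -0.274  -0.0016] [242 301]
ring_a 0.74 [ 0.466  -0.2993  0.0019] [337 325]
```

View pics/w1.png

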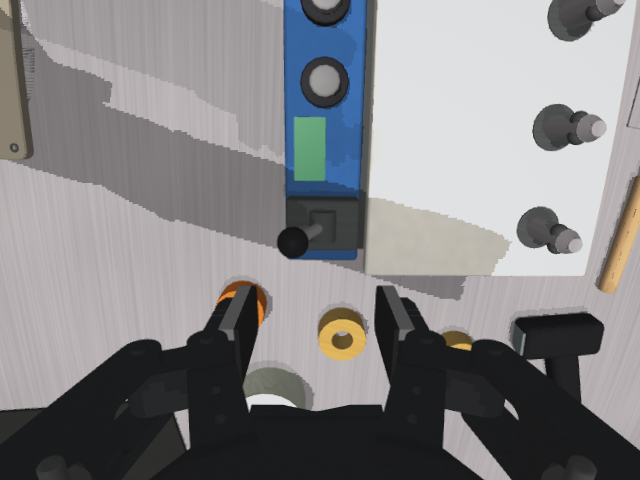

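The wrist view shows the ball at (293,242), the zero key at (325,80), and post tops at (592,128) and (570,243). I'll fit the scale pose to all of these.

```bash
python3 - <<'E'
from h import *
p=shot("wrist")
obs=[((-.179,-.095),ray(p,293,242,.11)),((-.15,.035),ray(p,325,80,.057)),((.05,0),ray(p,592,128,.129)),((.05,-.09),ray(p,570,243,.129)),((-.15,.105),ray(p,324,3,.057)),((.05,.09),ray(p,613,0,.129))]
net={"lane":[(.5251,-.0677),(.5275,-.0586),(.5273,-.0577)],"post0_foot":[(.6375,-.1453),(.6357,-.144),(.6379,-.1387)],"post1_foot":[(.6291,-.051),(.6312,-.0554),(.6291,-.0503)],"post2_foot":[(.6274,.0359),(.625,.0378),(.6267,.0381)],"scale":[(.578,-.0602),(.5813,-.0582)],"zero_key_top":[(.4331,-.0309),(.4303,-.0268)],"print_key_top":[(.4241,.0362),(.4265,.0446)]}
def fit(A,B):
    A,B=np.array(A),np.array(B); a,b=A.mean(0),B.mean(0); H=(A-a).T@(B-b)
    th=np.arctan2(H[0,1]-H[1,0],H[0,0]+H[1,1]); c,s=np.cos(th),np.sin(th); Rm=np.array([[c,-s],[s,c]])
    t=b-Rm@a; print(th,t); print((B-(A@Rm.T+t))*1000); return th,t
fit([o[0] for o in obs],[o[1][:2] for o in obs])
fit([LOC[k] for k in net for v in net[k]],[v for k in net for v in net[k]])
E
```

```text
0.05877145895737314 [ 0.5817 -0.0556]
[[ 4.449   2.648 ]
 [ 2.2623  3.2243]
 [-3.2981  0.5163]
 [-3.7594  2.0382]
 [ 1.6703 -5.6378]
 [-1.3241 -2.789 ]]
0.05869603443566642 [ 0.5813 -0.0563]
[[-1.3104 -8.1825]
 [ 1.0896  0.9175]
 [ 0.8896  1.8175]
 [ 0.9908 -2.097 ]
 [-0.8092 -0.797 ]
 [ 1.3908  4.503 ]
 [-2.1296  2.3579]
 [-0.0296 -2.0421]
 [-2.1296  3.0579]
 [ 1.45   -0.5871]
 [-0.95    1.3129]
 [ 0.75    1.6129]
 [-3.3157 -3.9089]
 [-0.0157 -1.9089]
 [ 3.5791 -0.7493]
 [ 0.7791  3.3507]
 [-1.3145 -3.5288]
 [ 1.0855  4.8712]]
```

```bash
python3 -c "
from h import *
to(.408,-.161,.30,1.6295);to(.408,-.161,.265,1.6295)"
```

```text
row [ 0.     0.    -0.001] [-0.0194 -0.0238  0.1247]
row [ 0.     0.    -0.001] [-0.0194 -0.0238  0.1597]
```

Call:
move_arm --plan '[0,0,0,-0.0195,-0.024,0.05,0.05,0,0,0,-0.0195,-0.024,0.1,0.05,0,0,0,-0.0195,-0.024,0.13,0.05,0,0,0,-0.0195,-0.024,0.159,0.05,0,0,0,-0.0195,-0.024,0.159,0.05,0,0,0,-0.0195,-0.008,0.159,0.05,0,0,0,-0.0195,0.008,0.159,0.05,0,0,0,-0.0195,0.023,0.159,0.05,0,0,0,-0.0195,0.035,0.159,0.05,0,0,0,-0.0195,0.043,0.159,0.05,0,0,0,-0.0195,0.048,0.159,0.05,0,0,0,-0.0195,0.048,0.159,0.05]'

```text
clock: 4.7
position: [0.4788, -0.1569, 0.2651]
ee_rot: [0.686, 0.727, -0.001, -0.002]
ft_force: [-7.3, 0.2, 3.2]
grip_width: 0.587
grasp_force: 3.9
```

```bash
python3 - <<'E'
from h import *
for n in ("wrist","side","scene"):
    p=shot(n,"l_"+n)
    for d in manip.tip_of(p,"lock_tip")[:2]: print(n,d["conf"],w(p,d["position"]))
E
```

```text
wrist 0.71 [ 0.4658 -0.1593  0.1097]
side 0.7 [ 0.383  -0.4079 -0.002 ]
side 0.62 [ 0.7309 -0.29   -0.0036]
scene 0.4 [ 0.4626 -0.1591  0.1105]
```

View pics/l_wrist.png

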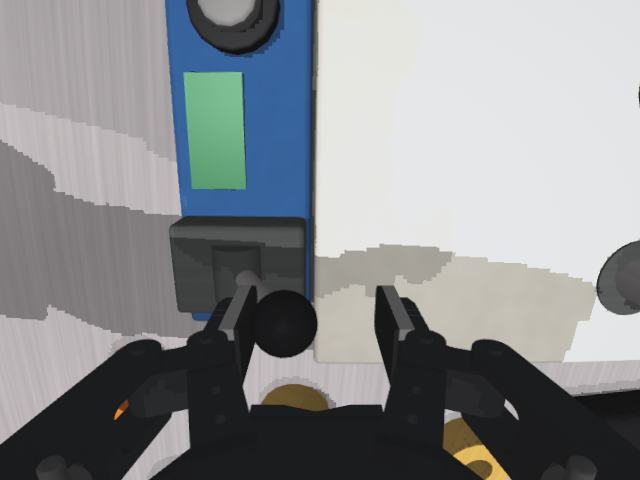

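The lever is at its end stop: the ball is at x = 0.466 and the contact force is 7 N. Next is the zero key.

Call:
move_arm --plan '[0,0,0,0,-0.007,-0.01,0.05,0,0,0,0,-0.007,-0.06,0.05,0,0,0,0.04,-0.03,-0.07,0.0,0,0,0,0.09,-0.042,-0.05,0.0,0,0,0,0.13,-0.042,-0.01,0.0,0,0,0,0.13,-0.042,0.01,0.0,0,0,0,0.13,-0.042,0.03,0.0,0,0,0,0.13,-0.042,0.036,0.0,0,0,0,0.13,-0.042,0.041,0.0,0,0,0,0.13,-0.042,0.042,0.0,0,0,0,0.13,-0.042,0.042,0.0]'

```text
clock: 6.38
position: [0.4304, -0.0296, 0.2245]
ee_rot: [0.686, 0.727, 0.0, 0.0]
ft_force: [-4.3, 0.4, 5.8]
grip_width: 0.001
grasp_force: 3.0
```

```bash
python3 - <<'E'
from h import *
p=shot("wrist","z1")
print(manip.get_obs()["ft_force"])
E
```

```text
[-3.1818  0.1707  6.9388]
```

View pics/z1.png

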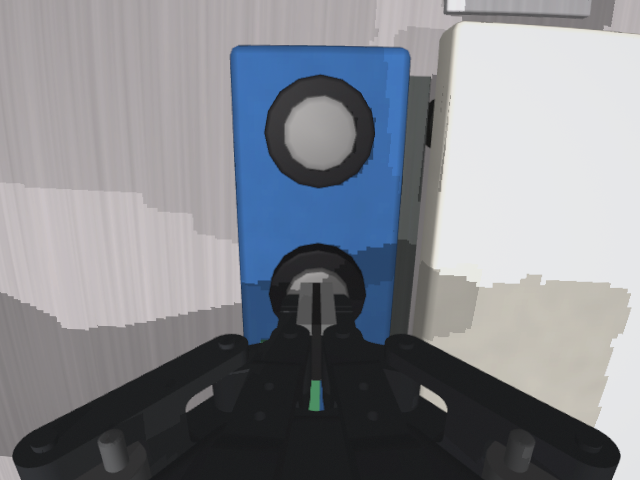

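The fingertips are on the zero key at (317,285), with about 6 N of contact force. I'll push 3 mm more to be sure, then retract.

Call:
move_arm --plan '[0,0,0,0,0,0.003,0,0,0,0,0,0,0.003,0]'

```text
clock: 6.68
position: [0.4309, -0.0293, 0.2237]
ee_rot: [0.686, 0.727, -0.001, 0.001]
ft_force: [-20.2, 1.9, 47.6]
grip_width: 0.002
grasp_force: 23.9
```

Call:
move_arm --plan '[0,0,0,0,0,-0.03,0,0,0,0,0,0,-0.09,0,0,0,0,0.05,0.02,-0.15,0.085,0,0,0,0.1,0.04,-0.19,0.085,0,0,0,0.13,0.07,-0.19,0.085,0,0,0,0.13,0.07,-0.19,0.085,0,0,0,0.13,0.07,-0.19,0.085]'

```text
clock: 7.55
position: [0.4924, 0.1039, 0.4106]
ee_rot: [0.686, 0.727, -0.0, -0.0]
ft_force: [-0.9, -0.2, -0.2]
grip_width: 0.992
grasp_force: 0.0
```

```bash
python3 - <<'E'
from h import *
p=shot("wrist","p1")
print(manip.get_obs()["ft_force"],T()[:3,3])
for d in manip.tip_of(p,"plate2")[:4]: x=w(p,d["position"]); print(d["conf"],x,px(p,x).astype(int))
for d in manip.silhouettes(p,"plate2")[:4]:
    m=d["pixels"].astype(np.uint8); r=cv2.minAreaRect(cv2.findNonZero(m)); print(d["conf"],r, m.sum()); 
    print([ray(p,*c,.09) for c in cv2.boxPoints(r)])
E
```

```text
[-0.048   0.6261 -0.5387] [0.4923 0.1033 0.4105]
0.92 ((353.0, 134.0), (160.0, 80.0), 90.0) 12244
[array([0.4831, 0.2299, 0.09  ]), array([0.542 , 0.2338, 0.09  ]), array([0.5556, 0.1128, 0.09  ]), array([0.4899, 0.109 , 0.09  ])]
0.65 ((311.2798156738281, 140.51849365234375), (145.01312255859375, 4.978207111358643), 89.3839340209961) 310
[array([0.48, 0.22, 0.09]), array([0.4836, 0.2202, 0.09  ]), array([0.4911, 0.1099, 0.09  ]), array([0.4871, 0.1096, 0.09  ])]
0.58 ((260.0, 8.5), (17.0, 34.0), 90.0) 394
[array([0.4309, 0.2638, 0.09  ]), array([0.4553, 0.265 , 0.09  ]), array([0.4557, 0.2536, 0.09  ]), array([0.4311, 0.2525, 0.09  ])]
0.51 ((313.5, 160.0), (2.0, 1.0), 90.0) 6
[array([0.4874, 0.1534, 0.09  ]), array([0.4882, 0.1534, 0.09  ]), array([0.4883, 0.1519, 0.09  ]), array([0.4875, 0.1518, 0.09  ])]
```

View pics/p1.png

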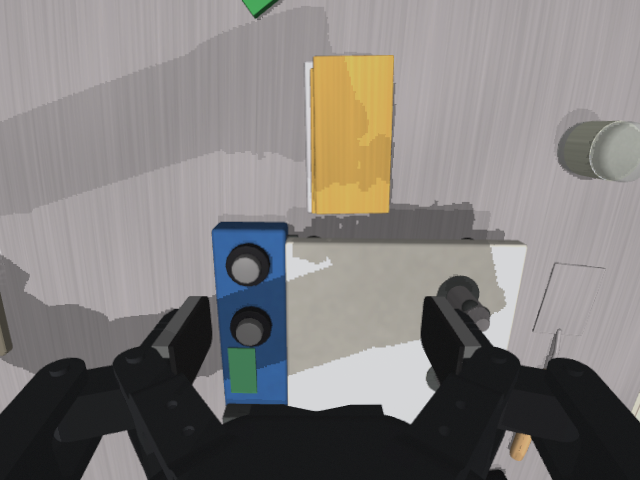

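```bash
python3 - <<'E'
from h import *
p=shot("wrist"); M=np.array(p["mount"]); print(M, p["fx"],p["dist"])
def depth(u1,u2,v,wd):
    p["c2w"]=M; best=min((abs(np.linalg.norm(ray(p,u1,v,z)-ray(p,u2,v,z))-wd),z,ray(p,u1,v,z)[0]) for z in np.arange(.1,.25,.0005)); print(best)
depth(257,377,288,.05); depth(210,423,297,.0847)
E
```

```text
[[ 0.0001 -0.958  -0.2868  0.0742]
 [ 1.     -0.0001  0.0004  0.0002]
 [-0.0004 -0.2868  0.958   0.03  ]
 [ 0.      0.      0.      1.    ]] 363.6400275253845 [-0.0637  0.      0.      0.      0.    ]
(np.float64(5.065787367477398e-05), np.float64(0.16850000000000007), np.float64(0.00969023749127186))
(np.float64(5.1303907906599666e-05), np.float64(0.16050000000000006), np.float64(0.009411876327846541))
```

```bash
python3 -c "
from h import *
to(.5177,.1714,.29,1.6295);to(.5177,.1714,.2487,1.6295)"
```

```text
row [-0.     0.001 -0.002] [0.0667 0.0293 0.1205]
row [-0.     0.001 -0.002] [0.0668 0.0293 0.1618]
```

Call:
move_arm --plan '[0,0,-0.002,0.05,0.029,0.03,0.085,0,0,-0.002,0.067,0.029,0.08,0.085,0,0,-0.002,0.067,0.029,0.12,0.085,0,0,-0.002,0.067,0.029,0.145,0.085,0,0,-0.002,0.067,0.029,0.161,0.085,0,0,-0.002,0.067,0.029,0.161,0.075,0,0,-0.002,0.067,0.029,0.161,0.066,0,0,-0.002,0.067,0.029,0.161,0.055,0,0,-0.002,0.067,0.029,0.161,0.05,0,0,-0.002,0.067,0.029,0.161,0.05]' --squeeze 30

```text
clock: 9.0
position: [0.5179, 0.173, 0.251]
ee_rot: [0.686, 0.728, 0.0, 0.001]
ft_force: [-1.9, -1.4, 6.4]
grip_width: 0.689
grasp_force: 32.1
```

```bash
python3 - <<'E'
from h import *
p=shot("wrist","g1"); o=manip.get_obs(); print(o["grip_width"]*.0854,o["grasp_force"],o["ft_force"],o["position"])
E
```

```text
0.059132660278867245 32.07050442695618 [-2.51   -1.2982  7.1735] [0.5179 0.173  0.251 ]
```

View pics/g1.png

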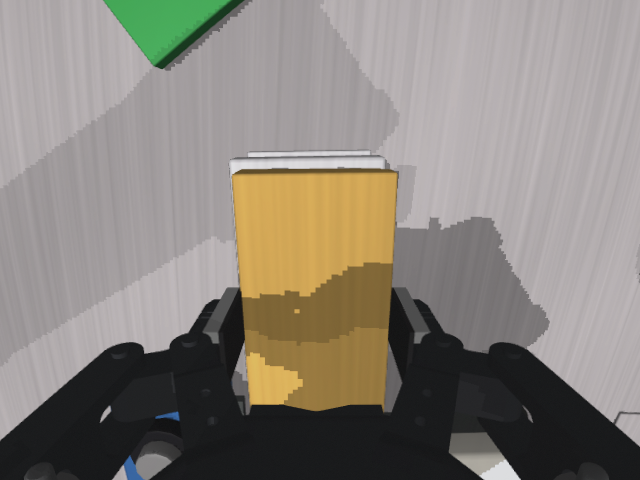

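The plate is gripped (59 mm opening, 32 N), pressed down at about 7 N. I'll ease that off and test with a short slide.

Call:
move_arm --plan '[0,0,0,0,0,-0.003,0.05,0,0,0,0,0,-0.003,0.05]'

```text
clock: 9.3
position: [0.5175, 0.1726, 0.2526]
ee_rot: [0.686, 0.728, -0.0, 0.0]
ft_force: [-0.0, 1.5, -6.1]
grip_width: 0.686
grasp_force: 34.5
```

Call:
move_arm --plan '[0,0,0,-0.01,0,0,0.05,0,0,0,-0.03,0,0,0.05,0,0,0,-0.05,0,0,0.05,0,0,0,-0.07,0,0,0.05,0,0,0,-0.09,0,0,0.05,0,0,0,-0.11,-0.001,0,0.05,0,0,0,-0.13,-0.002,0,0.05,0,0,0,-0.15,-0.003,0,0.05,0,0,0,-0.17,-0.004,0,0.05,0,0,0,-0.178,-0.004,0,0.05,0,0,0,-0.178,-0.004,0.002,0.05,0,0,0,-0.178,-0.004,0.003,0.05]'

```text
clock: 10.8
position: [0.5241, -0.0042, 0.2495]
ee_rot: [0.685, 0.728, 0.0, -0.0]
ft_force: [-0.5, 0.7, -6.4]
grip_width: 0.69
grasp_force: 34.5
```

Call:
move_arm --plan '[0,0,0,0,0,0.001,0.065,0,0,0,0,0,0.001,0.085,0,0,0,0,0,0,0.085,0,0,0,0,0,-0.03,0.085,0,0,0,0,0,-0.09,0.085,0,0,0,0,0,-0.15,0.085,0,0,0,-0.06,0,-0.17,0.085,0,0,0,-0.11,0,-0.17,0.085,0,0,0,-0.16,0,-0.17,0.085,0,0,0,-0.2,0,-0.17,0.085,0,0,0,-0.2,0,-0.17,0.085]'

```text
clock: 12.18
position: [0.5358, -0.2085, 0.4193]
ee_rot: [0.688, 0.726, -0.0, -0.0]
ft_force: [-0.8, 0.6, -0.4]
grip_width: 0.994
grasp_force: 0.0
```

```bash
cat >> h.py <<'E'
def S(x): c,s=np.cos(.0587),np.sin(.0587); d=np.array(x)[:2]-[.5815,-.056]; return np.array([c*d[0]+s*d[1],-s*d[0]+c*d[1]])
def net(p,l,n=4,f="tip_of"):
    for d in getattr(manip,f)(p,l)[:n]:
        x=w(p,d["position"]); print(l,round(d["conf"],2),x,px(p,x).astype(int),"scale",S(x))
E
python3 - <<'E'
from h import *
p=shot("wrist","q1"); o=manip.get_obs(); print(o["clock"],o["position"])
for l in("plate2","ring_a","post0_foot","post1_foot","post2_foot"): net(p,l)
p=shot("side")
for l in("plate2","ring_a","lock_tip"): net(p,l)
E
```

```text
12.225 [ 0.5361 -0.206   0.4196]
ring_a 0.93 [ 0.3497 -0.2729 -0.0008] [150 244] scale [-0.2442 -0.2029]
ring_a 0.71 [ 0.6091 -0.3257 -0.0008] [372 298] scale [ 0.0117 -0.2708]
ring_a 0.69 [ 0.4674 -0.2989 -0.0009] [252 271] scale [-0.1281 -0.2358]
post0_foot 0.56 [ 0.6337 -0.1426  0.0742] [434 144] scale [ 0.047  -0.0895]
post1_foot 0.91 [ 0.6309 -0.0545  0.0741] [445  31] scale [ 0.0494 -0.0014]
plate2 0.78 [ 0.4516  0.3339 -0.0023] [234 348] scale [-0.1068  0.3969]
plate2 0.73 [0.515  0.163  0.0516] [279 292] scale [-0.0536  0.2225]
plate2 0.71 [0.5143 0.1643 0.0653] [279 289] scale [-0.0542  0.2239]
plate2 0.66 [ 0.5256 -0.0084  0.0748] [330 262] scale [-0.053   0.0508]
ring_a 0.89 [ 0.3502 -0.2756  0.0026] [440 280] scale [-0.2438 -0.2057]
ring_a 0.6 [ 0.3702  0.5123 -0.0003] [177 404] scale [-0.1776  0.5797]
ring_a 0.53 [ 0.4664 -0.3016 -0.001 ] [419 259] scale [-0.1293 -0.2385]
ring_a 0.5 [ 0.6129 -0.3304 -0.0001] [394 234] scale [ 0.0152 -0.2758]
lock_tip 0.52 [ 0.4669 -0.1545  0.1132] [385 243] scale [-0.1202 -0.0916]
```

View pics/q1.png

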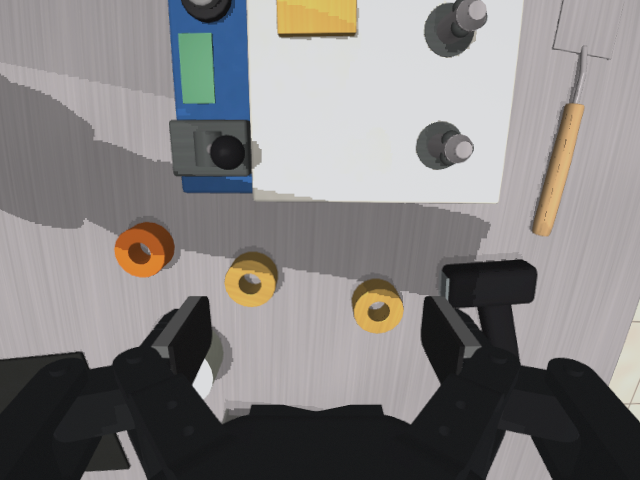

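The plate lies at about (-53, 51) mm in the scale frame. Ring tops show at (250,283) and (378,310), the post0 top at (458,149) and the post1 top at (471,14). The scanner's left edge (443 px) clears the right-hand finger.

```bash
python3 - <<'E'
from h import *
p=shot("wrist")
for n,u,v,z in(("r1",250,283,.03),("r2",378,310,.03),("post0",458,149,.129),("post1",471,14,.129)):
    x=ray(p,u,v,z); print(n,x,S(x))
for d in manip.silhouettes(p,"ring_a")[:3]:
    m=d["pixels"].astype(np.uint8); print(d["conf"],m.sum(),cv2.minEnclosingCircle(cv2.findNonZero(m)))
x=ray(p,378,310,.03); to(x[0],x[1],.30,1.6295); to(x[0],x[1],.175,1.6295)
E
```

```text
r1 [ 0.471  -0.2961  0.03  ] [-0.1244 -0.2332]
r2 [ 0.6126 -0.3201  0.03  ] [ 0.0155 -0.2655]
post0 [ 0.6335 -0.1386  0.129 ] [ 0.0471 -0.0855]
post1 [ 0.6291 -0.0513  0.129 ] [0.0478 0.0019]
0.83 2183 ((375.0710754394531, 308.6065979003906), 27.862930297851562)
0.82 2415 ((143.4127197265625, 250.6494140625), 29.950454711914062)
0.58 2196 ((250.2391357421875, 281.5434875488281), 28.13804054260254)
row [0.    0.    0.002] [-0.12    0.0692  0.1198]
row [0.    0.    0.002] [-0.12    0.0692  0.2448]
```

Call:
move_arm --plan '[0,0,0.002,-0.06,0.035,0.04,0.075,0,0,0.002,-0.11,0.069,0.09,0.075,0,0,0.002,-0.122,0.069,0.12,0.075,0,0,0.002,-0.122,0.069,0.12,0.075,0,0,0.002,-0.122,0.069,0.12,0.075,0,0,0.002,-0.122,0.069,0.12,0.075]'

```text
clock: 13.52
position: [0.613, -0.3212, 0.3022]
ee_rot: [0.686, 0.728, 0.001, 0.002]
ft_force: [-0.1, -0.0, 0.6]
grip_width: 0.879
grasp_force: 0.0
```

```bash
cat >> h.py <<'E'
def ringtop(p,z,n=2):
    "fit of the ring's top face centre: bore from the dark/other-coloured hole inside the silhouette"
    out=[]
    for d in manip.silhouettes(p,"ring_a")[:n]:
        m=d["pixels"].astype(np.uint8)
        cs,h=cv2.findContours(m,cv2.RETR_CCOMP,cv2.CHAIN_APPROX_NONE)
        for i,c in enumerate(cs):
            if len(c)<12: continue
            (u,v),ax,a=cv2.fitEllipse(c); x=ray(p,u,v,z)
            print("hole" if h[0][i][3]>=0 else "outer",round(d["conf"],2),round(u),round(v),np.round(ax),x)
E
python3 - <<'E'
from h import *
p=shot("wrist","r2a"); ringtop(p,.03); net(p,"ring_a",2); print(T()[:3,3])
E
```

```text
outer 0.78 4 151 [11. 52.] [ 0.3976 -0.2724  0.03  ]
outer 0.7 312 238 [77. 81.] [ 0.6111 -0.3225  0.03  ]
hole 0.7 311 237 [21. 28.] [ 0.6108 -0.3212  0.03  ]
ring_a 0.76 [ 0.6067 -0.3244  0.0001] [306 228] scale [ 0.0094 -0.2694]
ring_a 0.62 [ 0.4659 -0.3    -0.0025] [125 187] scale [-0.1298 -0.2368]
[ 0.6126 -0.3218  0.3015]
```

View pics/r2a.png

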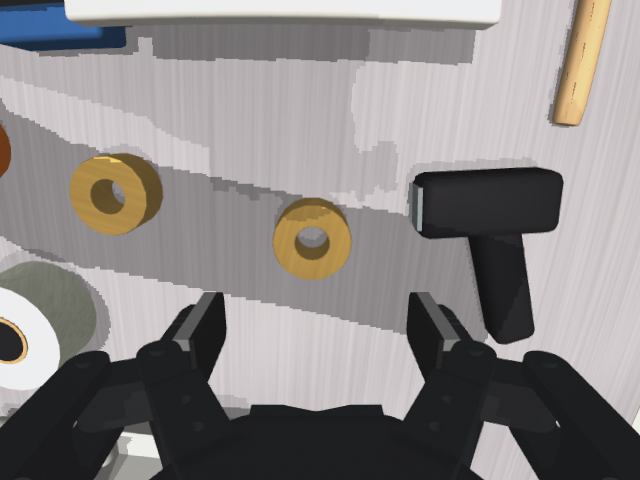

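Call:
move_arm --plan '[0,0,0,-0.0036,-0.0018,0.04,0.075,0,0,0,-0.0036,-0.0018,0.08,0.075,0,0,0,-0.0036,-0.0018,0.11,0.075,0,0,0,-0.0036,-0.0018,0.126,0.075,0,0,0,-0.0036,-0.0018,0.126,0.075,0,0,0,-0.0036,-0.0018,0.126,0.06,0,0,0,-0.0036,-0.0018,0.126,0.045,0,0,0,-0.0036,-0.0018,0.126,0.045,0,0,0,-0.0036,-0.0018,0.126,0.045]' --squeeze 60

```text
clock: 14.8
position: [0.6115, -0.3262, 0.1761]
ee_rot: [0.686, 0.727, 0.0, 0.001]
ft_force: [-3.0, 0.8, 5.6]
grip_width: 0.654
grasp_force: 63.2
```

Call:
move_arm --plan '[0,0,0,0,0,-0.05,0.045,0,0,0,0,0,-0.11,0.045,0,0,0,0,0,-0.16,0.045,0,0,0,0.05,0.016,-0.16,0.045,0,0,0,0.1,0.036,-0.16,0.045,0,0,0,0.12,0.036,-0.16,0.045,0,0,0,0.12,0.036,-0.16,0.045,0,0,0,0.12,0.036,-0.16,0.045,0,0,0,0.12,0.036,-0.16,0.045]'

```text
clock: 15.92
position: [0.6395, -0.2058, 0.3337]
ee_rot: [0.687, 0.727, -0.0, 0.0]
ft_force: [-0.7, 0.8, -5.5]
grip_width: 0.652
grasp_force: 66.6
```

```bash
python3 - <<'E'
from h import *
p=shot("wrist","h0"); print(T()[:3,3],manip.get_obs()["ft_force"])
for l in("post0_foot","post1_foot"): net(p,l,2)
M=p["c2w"]; ringtop(p,T()[2,3]-.146)
g=cv2.cvtColor(p["color"],cv2.COLOR_RGB2GRAY)
E
```

```text
[ 0.6396 -0.2056  0.3336] [-0.0618  0.5082 -4.9131]
post0_foot 0.68 [ 0.3877 -0.4052  0.005 ] [ 63 391] scale [-0.214  -0.3372]
post0_foot 0.61 [ 0.6396 -0.1385  0.0747] [321 138] scale [ 0.0532 -0.0858]
post1_foot 0.37 [ 0.6372 -0.1405  0.0749] [317 141] scale [ 0.0506 -0.0876]
post1_foot 0.3 [ 0.3889 -0.4113  0.0029] [ 66 394] scale [-0.2131 -0.3434]
outer 0.96 121 312 [62. 75.] [ 0.5682 -0.1997  0.1876]
outer 0.91 316 322 [147. 156.] [ 0.6392 -0.199   0.1876]
hole 0.91 315 316 [20. 42.] [ 0.639  -0.1968  0.1876]
```

View pics/h0.png

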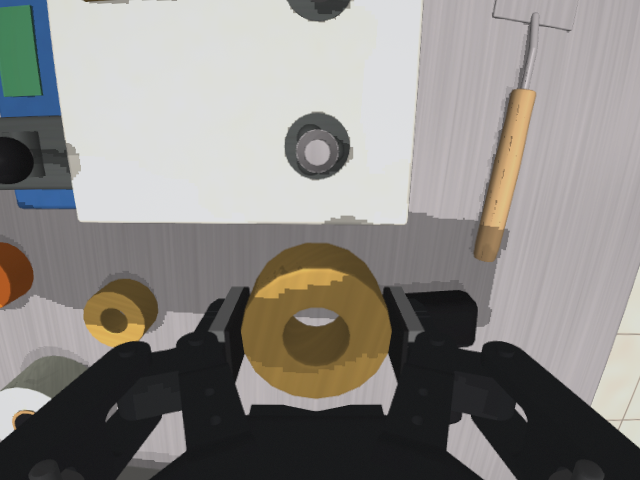

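Ring bore centre is at about (316,337) and the post top centre at (318,153).

```bash
python3 - <<'E'
from h import *
p=shot("wrist"); t=T()
a=ray(p,318,153,.129); b=ray(p,316,337,t[2,3]-.146)
print(a,S(a),b,t[:3,3], t[:3,:3].T@(a-b), t[:3,:3].T@(a-t[:3,3]))
to(.6367,-.1429,t[2,3],1.6295)
E
```

```text
[ 0.6374 -0.1426  0.129 ] [ 0.0507 -0.0897] [ 0.64   -0.2042  0.1877] [ 0.6398 -0.2046  0.3337] [0.0617 0.001  0.0587] [0.0621 0.0012 0.2047]
row [ 0.     0.    -0.001] [ 0.0618  0.0005 -0.    ]
```

Call:
move_arm --plan '[0,0,0,0.03,0.001,0,0.045,0,0,0,0.055,0.001,0,0.045,0,0,0,0.0618,0.001,0,0.045,0,0,0,0.0618,0.001,0,0.045,0,0,0,0.0618,0.001,0,0.045,0,0,0,0.0618,0.001,0.012,0.045,0,0,0,0.0618,0.001,0.024,0.045,0,0,0,0.0618,0.001,0.032,0.045,0,0,0,0.0618,0.001,0.036,0.045,0,0,0,0.0618,0.001,0.036,0.045]'

```text
clock: 17.42
position: [0.6372, -0.1424, 0.2974]
ee_rot: [0.686, 0.727, -0.0, -0.0]
ft_force: [-0.1, -0.2, -5.0]
grip_width: 0.654
grasp_force: 66.7
```

Call:
move_arm --plan '[0,0,0,0,0,0.003,0.045,0,0,0,0,0,0.006,0.045,0,0,0,0,0,0.008,0.045,0,0,0,0,0,0.008,0.045]'

```text
clock: 17.92
position: [0.6372, -0.1432, 0.29]
ee_rot: [0.687, 0.727, -0.0, 0.0]
ft_force: [-2.6, -4.7, -0.1]
grip_width: 0.653
grasp_force: 67.1
```

Call:
move_arm --plan '[0,0,0,-0.0008,-0.0004,0.002,0.045,0,0,0,-0.0008,-0.0004,0.005,0.045,0,0,0,-0.0008,-0.0004,0.007,0.045,0,0,0,-0.0008,-0.0004,0.007,0.045]'

```text
clock: 18.42
position: [0.6366, -0.1432, 0.2817]
ee_rot: [0.686, 0.727, -0.0, -0.001]
ft_force: [-0.7, -2.6, -6.0]
grip_width: 0.651
grasp_force: 66.6
```

Call:
move_arm --plan '[0,0,0,-0.0003,0,0.006,0.045,0,0,0,-0.0003,0,0.012,0.045,0,0,0,-0.0003,0,0.018,0.045,0,0,0,-0.0003,0,0.024,0.045,0,0,0,-0.0003,0,0.028,0.045,0,0,0,-0.0003,0,0.03,0.045,0,0,0,-0.0003,0,0.031,0.045,0,0,0,-0.0003,0,0.031,0.045]'

```text
clock: 19.42
position: [0.637, -0.1433, 0.2517]
ee_rot: [0.686, 0.727, 0.0, -0.0]
ft_force: [0.4, 0.7, -5.5]
grip_width: 0.652
grasp_force: 66.6
```

Call:
move_arm --plan '[0,0,0,0,0,0.002,0.045,0,0,0,0,0,0.003,0.045,0,0,0,0,0,0.004,0.045,0,0,0,0,0,0.004,0.045]'

```text
clock: 19.92
position: [0.6371, -0.1432, 0.251]
ee_rot: [0.686, 0.727, -0.0, 0.001]
ft_force: [-13.3, 0.7, 22.0]
grip_width: 0.653
grasp_force: 69.1
```

Bottomed on the platform. I'll relieve the load, release, rise, and go to hover over the other ring.

```bash
python3 -c "
from h import *
to(.468,-.299,.30,1.6295)"
```

```text
row [ 0.001  0.001 -0.001] [-0.1458 -0.1778 -0.049 ]
```

Call:
move_arm --plan '[0,0,0,0,0,-0.003,0.045,0,0,0,0,0,-0.003,0.06,0,0,0,0,0,-0.003,0.08,0,0,0,0,0,-0.003,0.08,0,0,0,0,0,-0.03,0.08,0,0,0,0,0,-0.09,0.08,0,0,0,0,0,-0.13,0.08,0,0,0,-0.04,-0.05,-0.15,0.08,0,0,0,-0.08,-0.1,-0.15,0.08,0,0,0,-0.12,-0.145,-0.15,0.08,0,0,0,-0.146,-0.178,-0.12,0.08,0,0,0,-0.146,-0.178,-0.08,0.08]'

```text
clock: 21.42
position: [0.465, -0.3034, 0.3277]
ee_rot: [0.689, 0.725, -0.001, 0.001]
ft_force: [0.2, 0.8, 0.0]
grip_width: 0.938
grasp_force: 0.0
```

Call:
move_arm --plan '[0,0,0,0,0,0,0.075,0,0,0,0,0,0,0.075,0,0,0,0,0,0,0.075]'

```text
clock: 21.8
position: [0.4687, -0.2991, 0.3294]
ee_rot: [0.686, 0.728, 0.0, 0.001]
ft_force: [-0.6, 0.4, -0.7]
grip_width: 0.876
grasp_force: 0.0
```

```bash
python3 - <<'E'
from h import *
p=shot("wrist","r1a"); ringtop(p,.03); net(p,"ring_a",3); print(T()[:3,3])
to(.468,-.299,.30,1.6295)
q=shot("side"); net(q,"ring_a",4)
q=shot("scene"); net(q,"ring_a",4)
E
```

```text
outer 0.95 612 24 [58. 70.] [ 0.6689 -0.139   0.03  ]
outer 0.89 315 225 [70. 73.] [ 0.4686 -0.2977  0.03  ]
hole 0.89 314 223 [20. 28.] [ 0.4684 -0.2966  0.03  ]
ring_a 0.84 [ 0.349  -0.2709  0.0006] [172 176] scale [-0.2447 -0.2009]
ring_a 0.75 [ 0.468  -0.3004  0.0002] [313 218] scale [-0.1276 -0.2373]
ring_a 0.57 [ 0.6327 -0.1415  0.0717] [608   4] scale [ 0.0461 -0.0884]
[ 0.4682 -0.2994  0.3286]
row [ 0.001  0.001 -0.   ] [ 0.0004 -0.0002  0.0286]
ring_a 0.66 [ 0.4696 -0.301   0.0007] [418 258] scale [-0.1261 -0.2381]
ring_a 0.62 [ 0.351  -0.2742  0.0027] [440 280] scale [-0.2429 -0.2043]
ring_a 0.54 [ 0.6365 -0.1488  0.0745] [346 228] scale [ 0.0494 -0.0958]
ring_a 0.21 [ 0.5798 -0.0613 -0.0036] [334 268] scale [-0.002  -0.0051]
ring_a 0.79 [ 0.4689 -0.3006 -0.0013] [223 274] scale [-0.1267 -0.2376]
ring_a 0.73 [ 0.3486 -0.2709  0.0033] [217 250] scale [-0.2451 -0.2009]
ring_a 0.69 [ 0.5257 -0.0648  0.0818] [294 239] scale [-0.0562 -0.0055]
ring_a 0.67 [ 0.6385 -0.1499  0.0737] [288 269] scale [ 0.0514 -0.0971]
```

View pics/r1a.png

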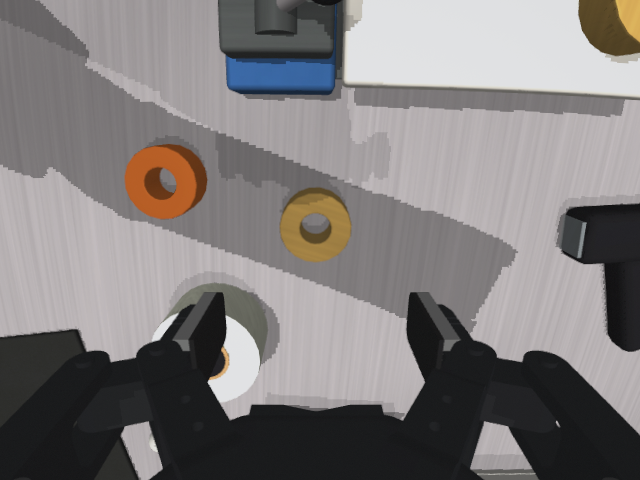

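Call:
move_arm --plan '[0,0,0,-0.0007,0.0006,0.05,0.075,0,0,0,-0.0007,0.0006,0.1,0.075,0,0,0,-0.0007,0.0006,0.135,0.075,0,0,0,-0.0007,0.0006,0.153,0.075,0,0,0,-0.0007,0.0006,0.153,0.075,0,0,0,-0.0007,0.0006,0.153,0.06,0,0,0,-0.0007,0.0006,0.153,0.045,0,0,0,-0.0007,0.0006,0.153,0.045,0,0,0,-0.0007,0.0006,0.153,0.045]' --squeeze 60

```text
clock: 23.28
position: [0.4691, -0.3006, 0.1766]
ee_rot: [0.686, 0.727, 0.0, 0.002]
ft_force: [-1.5, 0.3, 6.3]
grip_width: 0.643
grasp_force: 64.3
```

Call:
move_arm --plan '[0,0,0,0,0,-0.05,0.045,0,0,0,0,0,-0.1,0.045,0,0,0,0,0,-0.158,0.045,0,0,0,0.035,0.035,-0.158,0.045,0,0,0,0.07,0.071,-0.158,0.045,0,0,0,0.11,0.11,-0.158,0.045,0,0,0,0.145,0.146,-0.158,0.045,0,0,0,0.1755,0.177,-0.158,0.045,0,0,0,0.1755,0.177,-0.158,0.045,0,0,0,0.1755,0.177,-0.158,0.045,0,0,0,0.1755,0.177,-0.158,0.045,0,0,0,0.1755,0.177,-0.158,0.045]'

```text
clock: 24.78
position: [0.6345, -0.1159, 0.3329]
ee_rot: [0.687, 0.727, -0.0, 0.0]
ft_force: [-0.7, -0.1, -5.0]
grip_width: 0.639
grasp_force: 67.8
```

```bash
python3 - <<'E'
from h import *
p=shot("wrist","h1"); print(T()[:3,3],manip.get_obs()["ft_force"],px(p,[.632,-.053,.129]),px(p,T()[:3,3]-[0,0,.146]))
cv2.imwrite("pics/h1c.png",cv2.resize(p["color"][100:420,200:440,::-1],None,fx=1.8,fy=1.8))
E
```

```text
[ 0.6345 -0.1157  0.3329] [-0.659  -0.5214 -5.5824] [317.7575 151.3368] [315.6042 337.6209]
```

View pics/h1c.png

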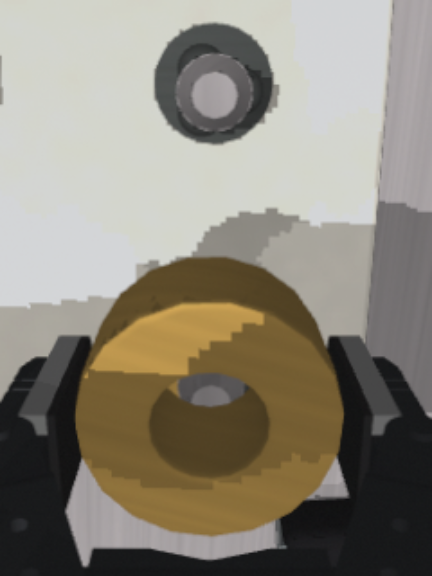

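```bash
python3 - <<'E'
from h import *
p=shot("wrist"); t=T()
a=ray(p,319.4,153.3,.129); b=ray(p,316.4,335.5,t[2,3]-.146)
print(a,S(a),t[:3,3], t[:3,:3].T@(a-b), t[:3,:3].T@(a-t[:3,3]))
to(.6314+.0003,-.0535,t[2,3],1.6295)
E
```

```text
[ 0.6329 -0.0536  0.129 ] [ 0.0515 -0.0006] [ 0.6346 -0.1155  0.3328] [0.061  0.0015 0.0578] [0.062  0.0018 0.2038]
row [ 0.     0.    -0.002] [ 0.0621  0.0006 -0.    ]
```

Call:
move_arm --plan '[0,0,0,0.03,0.001,0,0.045,0,0,0,0.055,0.001,0,0.045,0,0,0,0.0605,0.001,0,0.045,0,0,0,0.0605,0.001,0,0.045,0,0,0,0.0605,0.001,0,0.045,0,0,0,0.0605,0.001,0.012,0.045,0,0,0,0.0605,0.001,0.024,0.045,0,0,0,0.0605,0.001,0.032,0.045,0,0,0,0.0605,0.001,0.037,0.045,0,0,0,0.0605,0.001,0.041,0.045,0,0,0,0.0605,0.001,0.041,0.045]'

```text
clock: 26.25
position: [0.6325, -0.0542, 0.2918]
ee_rot: [0.686, 0.727, 0.0, 0.0]
ft_force: [-0.2, 0.6, -4.1]
grip_width: 0.644
grasp_force: 68.1
```

Call:
move_arm --plan '[0,0,0,0,0,0.003,0.045,0,0,0,0,0,0.006,0.045,0,0,0,0,0,0.008,0.045,0,0,0,0,0,0.01,0.045,0,0,0,0,0,0.01,0.045]'

```text
clock: 26.88
position: [0.6324, -0.0543, 0.2812]
ee_rot: [0.686, 0.727, 0.0, -0.0]
ft_force: [2.9, 0.9, -5.6]
grip_width: 0.642
grasp_force: 67.8
```

Call:
move_arm --plan '[0,0,0,0,0,0.006,0.045,0,0,0,0,0,0.012,0.045,0,0,0,0,0,0.018,0.045,0,0,0,0,0,0.024,0.045,0,0,0,0,0,0.028,0.045,0,0,0,0,0,0.03,0.045,0,0,0,0,0,0.032,0.045,0,0,0,0,0,0.033,0.045,0,0,0,0,0,0.033,0.045]'

```text
clock: 28.0
position: [0.6321, -0.0543, 0.2516]
ee_rot: [0.686, 0.727, -0.001, 0.0]
ft_force: [-17.2, -0.6, 26.0]
grip_width: 0.64
grasp_force: 71.2
```

Call:
move_arm --plan '[0,0,0,0,0,-0.003,0.045,0,0,0,0,0,-0.003,0.06,0,0,0,0,0,-0.003,0.08,0,0,0,0,0,-0.003,0.08,0,0,0,0,0,-0.03,0.08,0,0,0,0,0,-0.09,0.08,0,0,0,0,0,-0.14,0.08,0,0,0,0.03,-0.05,-0.16,0.04,0,0,0,0.06,-0.1,-0.16,0.0,0,0,0,0.09,-0.15,-0.16,0.0,0,0,0,0.106,-0.2,-0.16,0.0,0,0,0,0.106,-0.2,-0.16,0.0]'

```text
clock: 29.5
position: [0.424, 0.0416, 0.4094]
ee_rot: [0.686, 0.728, -0.001, 0.003]
ft_force: [0.8, -0.8, -0.2]
grip_width: -0.001
grasp_force: 0.0
```

```bash
python3 - <<'E'
from h import *
a=[]
for n,c in(("side",(190,330,230,480)),("scene",(190,330,200,450))):
    q=shot(n); net(q,"ring_a",5); net(q,"plate2",4); net(q,"lock_tip",1)
    a.append(cv2.resize(q["color"][c[0]:c[1],c[2]:c[2]+250,::-1],None,fx=2.1,fy=2.1,interpolation=2))
cv2.imwrite("pics/f.png",np.vstack(a))
to(.4256,.04,.235,1.6295)
E
```

```text
ring_a 0.61 [ 0.6323 -0.0542  0.0731] [322 239] scale [ 0.0509 -0.0011]
ring_a 0.56 [ 0.351  -0.2745 -0.0011] [440 281] scale [-0.2429 -0.2046]
ring_a 0.48 [ 0.6366 -0.1459  0.0711] [345 230] scale [ 0.0498 -0.0929]
ring_a 0.43 [ 0.6295 -0.0548  0.0756] [322 239] scale [ 0.048  -0.0016]
plate2 0.81 [ 0.527  -0.0064  0.0721] [329 262] scale [-0.0515  0.0527]
plate2 0.64 [0.5136 0.1649 0.0658] [279 289] scale [-0.0548  0.2245]
plate2 0.55 [0.5184 0.1639 0.0528] [278 291] scale [-0.0501  0.2232]
plate2 0.55 [ 0.4517  0.3359 -0.0014] [233 348] scale [-0.1065  0.3988]
lock_tip 0.52 [ 0.4678 -0.1573  0.1103] [385 244] scale [-0.1195 -0.0945]
ring_a 0.54 [ 0.3462 -0.2731  0.0035] [216 250] scale [-0.2477 -0.2029]
ring_a 0.53 [ 0.6373 -0.1493  0.0756] [288 268] scale [ 0.0503 -0.0964]
ring_a 0.51 [ 0.6336 -0.056   0.0729] [314 258] scale [ 0.052 -0.003]
plate2 0.92 [ 0.5242 -0.0087  0.0742] [309 235] scale [-0.0544  0.0505]
plate2 0.87 [ 0.4476  0.333  -0.001 ] [375 212] scale [-0.1109  0.3962]
plate2 0.75 [0.5116 0.1664 0.0629] [350 220] scale [-0.0567  0.2261]
plate2 0.42 [0.5139 0.1599 0.0519] [348 223] scale [-0.0548  0.2195]
lock_tip 0.52 [ 0.4639 -0.1587  0.1084] [259 232] scale [-0.1235 -0.0956]
row [-0.001 -0.002 -0.001] [ 0.0002 -0.0014  0.1734]
```

View pics/f.png

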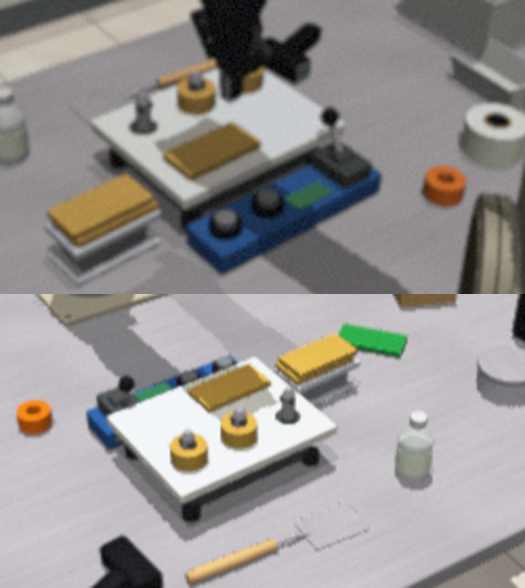

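Both rings are home, the plate lies in the strip, the lever is over, and no other brass ring is on the bench. Now the print key.

Call:
move_arm --plan '[0,0,0,0,-0.001,0.06,0,0,0,0,0,-0.001,0.12,0,0,0,0,0,-0.001,0.155,0,0,0,0,0,-0.001,0.172,0,0,0,0,0,-0.001,0.18,0,0,0,0,0,-0.001,0.185,0,0,0,0,0,-0.001,0.1865,0,0,0,0,0,-0.001,0.1865,0,0,0,0,0,-0.001,0.1865,0]'

```text
clock: 31.02
position: [0.4258, 0.0404, 0.224]
ee_rot: [0.686, 0.727, -0.001, 0.0]
ft_force: [-15.5, 1.0, 32.3]
grip_width: -0.001
grasp_force: 16.0
```

The key bottomed at 32 N. I'll retract and check before handing in.

Call:
move_arm --plan '[0,0,0,0,0,-0.03,0,0,0,0,0,0,-0.09,0,0,0,0,0,0,-0.15,0,0,0,0,0,0,-0.19,0,0,0,0,0,0,-0.19,0,0,0,0,0,0,-0.19,0,0,0,0,0,0,-0.19,0]'

```text
clock: 31.9
position: [0.4253, 0.0398, 0.4113]
ee_rot: [0.686, 0.727, -0.0, -0.001]
ft_force: [-0.2, -0.3, 0.7]
grip_width: 0.0
grasp_force: 0.0
```

```bash
python3 - <<'E'
from h import *
q=shot("scene"); net(q,"ring_a",4); net(q,"plate2",1); net(q,"lock_tip",1)
print(manip.hand_in())
E
```

```text
ring_a 0.77 [ 0.348  -0.2726  0.0026] [216 250] scale [-0.2458 -0.2025]
ring_a 0.73 [ 0.6337 -0.0547  0.0739] [314 258] scale [ 0.0522 -0.0018]
ring_a 0.61 [ 0.3701  0.5134 -0.    ] [400 189] scale [-0.1776  0.5808]
ring_a 0.46 [ 0.6357 -0.1477  0.0759] [289 268] scale [ 0.0487 -0.0947]
plate2 0.96 [ 0.5248 -0.0084  0.0766] [309 235] scale [-0.0538  0.0509]
lock_tip 0.46 [ 0.3702  0.5162 -0.0031] [400 190] scale [-0.1774  0.5836]
the job is handed in; nothing more can be done
None
```

The job is handed in, with no verdict returned: the lever is over, the zero key was pressed while the platform was empty, the top plate lies in the strip, both ring weights found are home on the right-hand and middle posts, and the print key was pressed last.

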